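# Put the red thread away and shut the thread box

### The job

Put the red thread spool away: take it out of the thread tray and lay it on its side in the empty V-shaped bed of the open thread box, properly down in the bed (standing up it is too tall for the lid). Then shut the box's lid fully. Leave the white spool standing in the tray and the blue one in its bed, and do not shift the stoneware glue pot.

Things in the scene. Friction and masses are not known exactly. Their poses are not given: they have to be found in the camera images.
- red_spool: wooden spool wound with red thread, to be put away. Round flanges of 42 mm diameter, 52 mm long from end to end, 60 g. At the start it stands upright in an end cell of the thread tray, 5 mm above the bench. Origin at the centre of the flange face it stands on, z along its axis towards the other flange.
- red_mid (a point): the middle of the red spool (on its axis, 26 mm from either end); axes as red_spool. 31 mm above the bench when the spool stands in the tray, 21 mm when it lies on the bench.
- white_spool: the same kind of spool wound with off-white thread, standing upright in the other end cell of the tray; a bystander. Origin at the centre of its foot, z up.
- blue_spool: the same kind of spool wound with blue thread, already lying on its side in the other bed of the thread box. Origin at the centre of one end face, z along its axis.
- glue_pot: stoneware glue pot, 72 mm across and 65 mm high, standing to the left; a bystander. Origin under its centre.
- thread_box: fixed light wooden box, 130 mm deep (x, pointing to the hinge side) by 228 mm wide (y), 54 mm high without lid; walls 8, floor 6 mm. Origin under its centre on the bench. Two V-shaped beds along y at y = -47 mm (blue spool) and +47 mm (empty), top 32 mm above the bench; beside and between the beds are finger wells to the floor, 24 mm long in y, as wide as the box inside.
- empty_bed (a point): middle of the empty bed on the box's inner floor, 6 mm above the bench; axes as the box. Trough along y, 60 mm long between 5 mm end lips; cheeks at 60 degrees centre a lying spool, its axis 21 mm above this point. The lips, 26 mm high, have a 34 mm finger gap (x = -17 to +17): a spool held by its two ends can be lowered in, but fingers have no room on its round sides.
- box_lid (a joint): angle of the lid in rad: 0 fully shut, 1.9 fully open (leaning back from the robot). The hinge is stiff: the lid stays where it is left and has to be pushed (some 3 N at its edge) all the way down.
- lid_hinge (a point): middle of the lid's hinge line, on the back rim of the box 54 mm above the bench; axes as the box, the hinge line runs along y.
- lid_edge (a point): middle of the lid's free edge, 136 mm from the hinge line, at half thickness. The lid is a 10 mm board as wide as the box; its underside lies on the hinge line. A brass tab (30 mm wide) sticks out 11 mm at the middle of this edge. Axes of the lid: shut as the box; z is the outward normal of its outer (upper) face.
- thread_tray: fixed dark wooden tray, 180 mm long (x) by 60 mm wide (y), with three square cells of 48 mm in a row, 60 mm apart; the end cells hold the red and the white spool (either may be the nearer), the middle one is empty. Floor 5 mm, rims 16 mm above the bench, so a spool cannot be laid down in it. Origin under its centre. The bench on its right (-y) is free for some 0.18 m.
Things that resemble listed ones, but are neither listed nor needed, are in the scene too. What is shaped like the red_spool but green is not meant.

How it is judged (in metres and radians):
On the way:
1. the red spool lies on its side in the empty bed (horizontal distance between red_mid and empty_bed below 0.008 m and z of red_mid in the frame of empty_bed below 0.025 m and angle between the z axis of red_spool and the y axis of thread_box, either way round below 0.15 rad), for 0.2 s.
At the end, for the whole second after the job is handed in: The red spool lies at rest on its side in the empty bed (middle within 8 mm of the bed's middle from above and under 25 mm above the inner floor, axis within 0.15 rad of the bed's), the lid is shut to within 0.04 rad (5 mm at its edge), and the white spool stands upright (all of step 1 and linear speed of red_spool below 0.02 m/s and value of joint box_lid below 0.04 rad and angle between white_spool's own z axis and vertical below 0.2 rad); the robot touches nothing.
It fails at once if the white spool is moved by more than 30 mm or knocked over (distance of white_spool from where it was at the start of the episode above 0.03 m or angle between white_spool's own z axis and vertical above 0.5 rad).
It fails at once if the blue spool is moved out of its bed (more than 20 mm) (distance of blue_spool from where it was at the start of the episode above 0.02 m).
It fails at once if the glue pot is shifted by more than 30 mm (distance of glue_pot from where it was at the start of the episode above 0.03 m).
It also fails if it takes over 72 s, if anything falls off the work surface, if the arm or the gripper's body presses on something with over 40 N, if the wrist force passes 120 N, or if a joint passes its speed limit or range.

### The arm

A 7-joint arm with a two-finger parallel gripper is mounted at the origin on a cart in front of the work surface, level with it; the furniture and walls round the work are solid. World frame = base frame: x ahead of the robot, y to its left, z up, the work surface at z = 0. Lengths are in mm, angles in rad, forces in N, time in s.
With the tool pointing down it reaches from about 400 to 875 mm from the base axis. Payload 6.5 kg.
Tool frame: the origin (TCP) lies at the very end of the fingers, on their centre line; the grasp point (between the pads) lies 19 mm behind it; z points along the fingers, y is the direction in which the jaws open and shut (so a half turn about z gives the same grasp; the last joint's range is limited). The gripper opens to 88 mm and grips with 3 to 60 N. Pads are 18 mm wide; open, the fingers measure 123 mm over their backs; the gripper's body (75 mm by 187 mm) begins 45 mm behind the grasp point.
Start: joints at [1.075, 0.536, -0.004, 1.538, 0.003, 1.067, -0.071], TCP at [270.843, -590.876, 238.716] pointing down, gripper open.
Joint ranges: [-2.7, 2.7], [-0.37, 2.16], [-1.27, 1.26], [0.24, 2.4], [-1.31, 4.45], [0.19, 1.91], [-2.76, 2.76]. Speed limits (rad/s): [2.39, 2.39, 3.14, 3.14, 3.14, 3.14, 3.14].

### API

Orientations are given as a unit quaternion [x, y, z, w].
In Python, from station import robot gives the robot as it stands. The module is installed in compiled form; this text tells all that it offers.
- The arm moves only by the tool servo_tool, never from a script. Its argument "motion" is a list that holds one entry, the list of rows, each a list of 5 numbers: the closure in counts, from 0 (fully open) to 255 (shut), then the shift along the world's x, y, z in cm, then the turn about the world's z in rad. A call has 1 to 8 rows; each row shifts and turns the pose as measured when the row begins; what a row does not reach is not made up. A row lasts 1/10 s, in which the tool goes at most 50 mm and 8.59 degrees, less where a joint would pass 70% of its speed; a pose out of reach is approached as far as the arm can. A call is refused whole if a number of a shift passes 5 or a number of a turn 0.15, either way. A call with a gripper value outside its range is refused whole. The fingers move at their own pace and stop on an object; the grip force is fixed at half the most. Time passes only in rows, so rows that do not move let the fingers close. It gives the time, the measured TCP pose, the force and the opening at its end, in the units of the state.
- robot.read_state(): the state, without advancing time (a new reading comes with each control period).
- robot.read_camera(name): name is "scene" or "top" or "wrist"; returns a dict with "image" (480x640x3 uint8, red, green, blue), "fx", "fy", "cx", "cy" (pixels), "distortion" ([k1, k2, p1, p2, k3] as OpenCV has them; the pictures are not rectified), "R" (3x3) and "t" (3): a world point X has camera coordinates R X + t. Camera axes: x right, y down, z forward; pixel columns grow to the right and rows downward; lengths in mm; the calibration is good to about 2 mm. A picture is of the moment at which its call begins. There is no depth.
- robot.finish_job(): hands the job in, once; it reports no verdict.
The state is a dict: "time": time; "joints": joint angles; "joint_vel": joint speeds; "joint_torque": joint torques, N m; "tool_pos": TCP position; "ee_rot": TCP orientation; "force": force on the tool from outside, world axes, zero at the start; "moment": the same for the moment, N m; "gripper_width": finger opening in mm.
Only numpy, scipy, OpenCV 4.12 (cv2) and the standard library are available. Lean on these libraries where they do the work, as an engineer would, in place of code of your own. Each camera call takes 0.05 s, during which the arm holds its last target. There are 200 camera calls.

## Working session

There is one attempt and no reset: what is moved stays moved. The work goes in short steps, Python scripts to look and compute and a tool call to move; the robot and the scene stay as the last step left them, time stands still between calls to the robot, and variables do not carry over. Pictures are saved under pics/ and viewed, about 8 in all and at most 12, crops included, and the job is handed in when it is done.

Besides the shell and the picture viewer there is one more tool, called after "Emit:" in YAML: its name, and indented under it one key for each argument. servo_tool: Moves the arm, as the interface text tells. Its arguments: {"type":"object","properties":{"motion":{"type":"array"}},"required":["motion"]}

```bash
mkdir -p pics
cat > h.py <<'E'
import numpy as np,cv2
from station import robot
def grab(n):
    c=robot.read_camera(n); np.savez(f'{n}.npz',**c); return c
def load(n):
    return dict(np.load(f'{n}.npz'))
def K(c): return np.array([[c['fx'],0,c['cx']],[0,c['fy'],c['cy']],[0,0,1.]])
def p2w(c,uv,z):
    uv=np.array(uv,float).reshape(-1,1,2)
    n=cv2.undistortPoints(uv,K(c),np.array(c['distortion'],float)).reshape(-1,2)
    d=np.c_[n,np.ones(len(n))]@c['R']; o=-c['R'].T@c['t']
    return o+d*((z-o[2])/d[:,2])[:,None]
def w2p(c,X):
    return cv2.projectPoints(np.array(X,float).reshape(-1,3),cv2.Rodrigues(c['R'])[0],np.array(c['t'],float),K(c),np.array(c['distortion'],float))[0].reshape(-1,2)
def save(img,name): cv2.imwrite(f'pics/{name}.png',img[:,:,::-1])
E
python3 - <<'E'
from h import *
for n in('scene','top'):
    c=grab(n); save(c['image'],n+'0'); print(n,-c['R'].T@c['t'],c['fx'])
s=robot.read_state(); print(s['tool_pos'],s['ee_rot'],s['time'],s['gripper_width'])
E
```

```text
scene [ 26.22585755 407.42682241 650.22040165] 436.40084122625314
top [459.3236506   68.45126289 922.83295675] 444.8479032148533
[ 270.62679051 -590.38301376  237.9159579 ] [ 9.76984540e-01  2.13308706e-01 -2.16835928e-04 -7.47098179e-04] 0.1 88.2013221393316
```

View pics/top0.png

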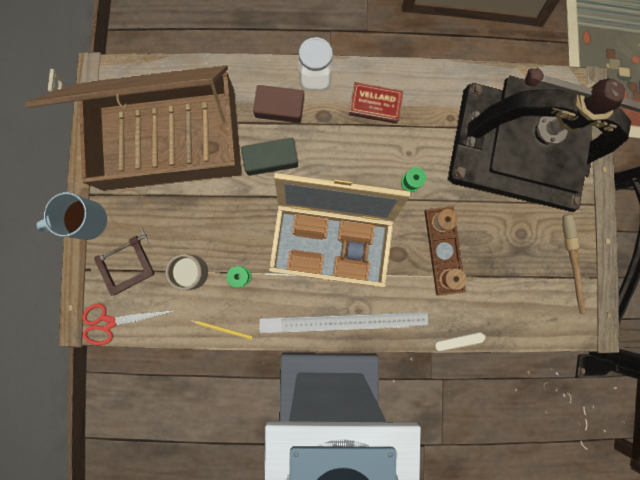

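View pics/scene0.png

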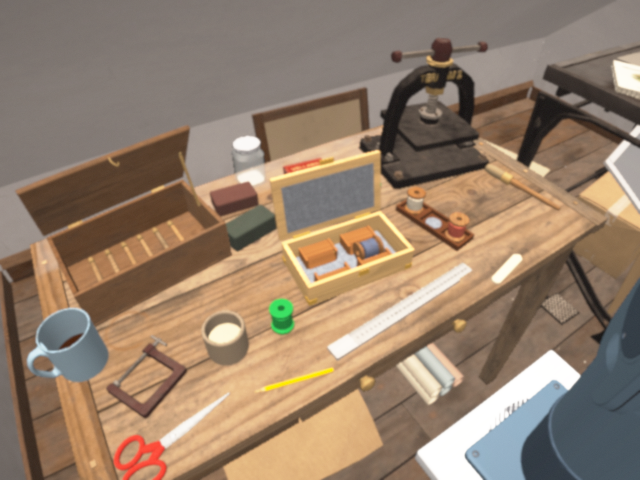

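The top view shows the tray at about (446,250), with spools at (446,219) and (452,279). The box is at (333,245), lid leaning back, with the blue spool in the right bed at (353,250) and the empty bed at about (309,245). In the scene view, the spool at (458,225) has red thread, so it is the nearer one. The one at (415,200) is white, and the green ones are decoys. I'll confirm in an enlarged crop.

Run:
```python
from h import *
t=load('top')['image'];s=load('scene')['image']
a=cv2.resize(t[165:305,265:475],(800,533),interpolation=cv2.INTER_CUBIC)
save(a,'topcrop')
b=cv2.resize(s[150:305,265:480],(799,576),interpolation=cv2.INTER_CUBIC)
save(b,'scenecrop')
```

```text
(no output)
```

View pics/topcrop.png

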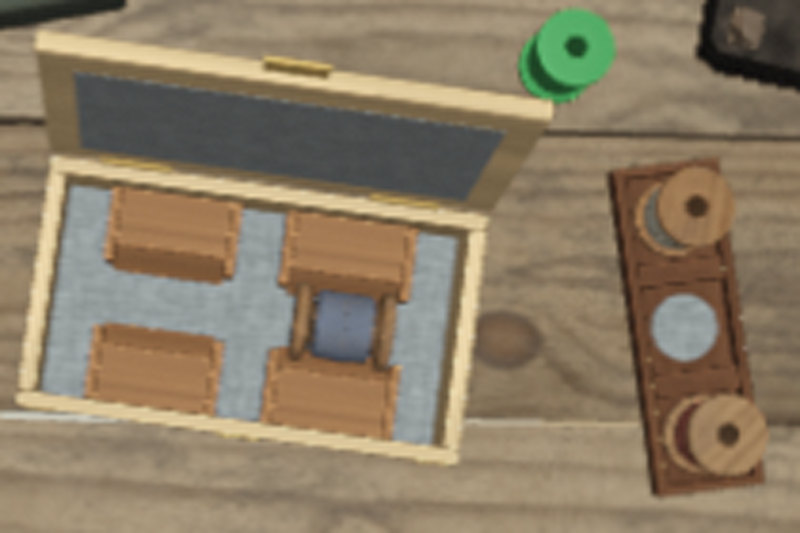

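View pics/scenecrop.png

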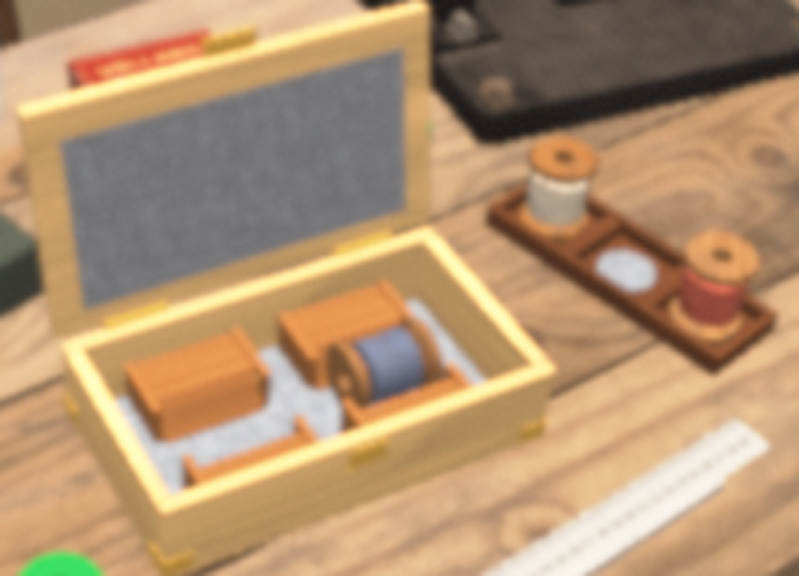

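Confirmed: the nearer spool (top px about 456,279) has red thread and the farther one is white. Next I'll fit the box, tray and spool.

```bash
cat > fit.py <<'E'
from h import *
from scipy.optimize import least_squares
T,S=load('top'),load('scene')
tc=lambda a:np.array(a,float)*[210/800,140/533]+[265,165]-[.37,.37]
sc=lambda a:np.array(a,float)*[215/799,155/576]+[265,150]-[.37,.37]
def rect(dx,dy,z): return np.array([[-dx,dy,z],[-dx,-dy,z],[dx,-dy,z],[dx,dy,z]])/[2,2,1]
def place(p,m):
    c,s=np.cos(p[2]),np.sin(p[2]); return m@np.array([[c,s,0],[-s,c,0],[0,0,1]])+[p[0],p[1],0]
def fit(name,m,obs,p0):
    f=lambda p:np.concatenate([(w2p(c,place(p,m))-o).ravel() for c,o in obs])
    r=least_squares(f,p0,x_scale=[10,10,.1]); print(name,r.x.round(3),'res',r.fun.round(1)); return r.x
if __name__=='__main__':
    bt=tc([[18,402],[457,463],[487,222],[57,157]]); bs=sc([[165,512],[553,370],[432,232],[65,347]])
    for o in([(T,bt)],[(S,bs)],[(T,bt),(S,bs)]): b=fit('box',rect(130,228,54),o,[500,60,0])
    tt=tc([[655,495],[764,483],[718,158],[610,172]])
    t=fit('tray',rect(180,60,16),[(T,tt)],[500,-150,0])
    print('cells',place(t,np.array([[-60,0,0],[60,0,0.]])))
    print('red T',p2w(T,tc([728,434]),57),'white T',p2w(T,tc([696,206]),57))
    print('red S',p2w(S,sc([722,257]),57),'white S',p2w(S,sc([563,157]),57))
    print('bed',place(b,np.array([[0,47,6.]])))
    s=robot.read_state();q=s['ee_rot'];from scipy.spatial.transform import Rotation as R
    print('tool y yaw',np.arctan2(*R.from_quat(q).as_matrix()[[1,0],1]), 'joints',np.round(s['joints'],2))
E
python3 fit.py
```

```text
box [ 5.15353e+02  3.11040e+01 -1.26000e-01] res [-0.3  0.5  0.1  1.1  0.8 -1.  -0.6 -0.6]
box [ 5.13585e+02  3.11960e+01 -1.20000e-01] res [-0.3  0.6  1.4  0.3 -0.4 -1.  -0.6 -0.6]
box [ 5.1465e+02  3.1008e+01 -1.2400e-01] res [-0.2  1.   0.2  1.3  0.8 -0.8 -0.6 -0.1 -0.8  0.1  1.2  0.2 -0.5 -1.2
 -0.8 -1.1]
tray [ 5.13410e+02 -2.05205e+02  1.38000e-01] res [ 0.2  0.9 -0.1  0.3 -0.2 -0.4  0.1 -0.8]
cells [[ 453.97864275 -213.44591361    0.        ]
 [ 572.84148606 -196.9648797     0.        ]]
red T [[ 455.39838132 -214.20647353   57.        ]] white T [[ 573.6807132  -197.85502244   57.        ]]
red S [[ 453.14022044 -213.75365459   57.        ]] white S [[ 572.47328124 -198.52823937   57.        ]]
bed [[520.44933001  77.64836374   6.        ]]
tool y yaw -1.1408755459851643 joints [ 1.07  0.54 -0.    1.54  0.    1.07 -0.07]
```

Both cameras agree to about 2 mm: red (454.5,-214), box centre (514.6,31) at yaw -0.124, tray yaw 0.138. Plan: grip the top flange with the jaws along the tray, tip the spool over on the free bench to the right, regrip it by its ends, place it, and shut the lid.

Emit:
servo_tool:
  motion:
    - [[0, 2.2, 4.3, 0, 0.15], [0, 2.2, 4.3, 0, 0.15], [0, 2.2, 4.3, 0, 0.15], [0, 2.2, 4.3, 0, 0.15], [0, 2.2, 4.3, 0, 0.15], [0, 2.2, 4.3, 0, 0.15], [0, 2.2, 4.3, 0, 0.15], [0, 2.2, 4.3, 0, 0.15]]

```text
time: 0.9
tool_pos: [442.8, -239.6, 235.3]
ee_rot: [0.686, 0.727, -0.003, 0.001]
force: [1.1, -0.7, -0.5]
gripper_width: 88.5
```

Emit:
servo_tool:
  motion:
    - [[0, 1.2, 2.6, 0, 0.08], [0, 0, 0, -4.5, 0], [0, 0, 0, -4.5, 0], [0, 0, 0, 0, 0]]

```text
time: 1.3
tool_pos: [459.8, -203.4, 144.7]
ee_rot: [0.648, 0.761, -0.0, 0.003]
force: [-0.6, 0.3, 0.2]
gripper_width: 88.1
```

```bash
cat > st.py <<'E'
from h import *
from scipy.spatial.transform import Rotation as R
s=robot.read_state(); m=R.from_quat(s['ee_rot']).as_matrix()
print('pos',np.round(s['tool_pos'],1),'yaw',round(float(np.arctan2(m[1,1],m[0,1])),3),'z',m[:,2].round(3),'w',round(s['gripper_width'],1),'F',np.round(s['force'],1),'t',s['time'],'j',np.round(s['joints'],2))
E
python3 st.py
```

```text
pos [ 459.8 -203.4  144.7] yaw 0.16 z [ 0.003 -0.004 -1.   ] w 88.1 F [-0.6  0.3  0.2] t 1.3 j [ 0.64  0.45 -0.39  1.99  0.25  0.75  0.26]
```

Emit:
servo_tool:
  motion:
    - [[0, -0.5, -1.1, -3.2, -0.02], [0, 0, 0, -3.2, 0], [0, 0, 0, 0, 0], [0, 0, 0, 0, 0]]

```text
time: 1.7
tool_pos: [457.1, -216.9, 84.4]
ee_rot: [0.657, 0.754, -0.0, 0.005]
force: [0.6, -0.2, 0.3]
gripper_width: 88.0
```

```bash
python3 st.py; python3 -c "
from h import *
c=grab('wrist'); save(c['image'],'w1')"
```

```text
pos [ 457.1 -216.9   84.4] yaw 0.138 z [ 0.006 -0.006 -1.   ] w 88.0 F [ 0.6 -0.2  0.3] t 1.7 j [ 0.62  0.55 -0.34  2.01  0.31  0.62  0.21]
```

View pics/w1.png

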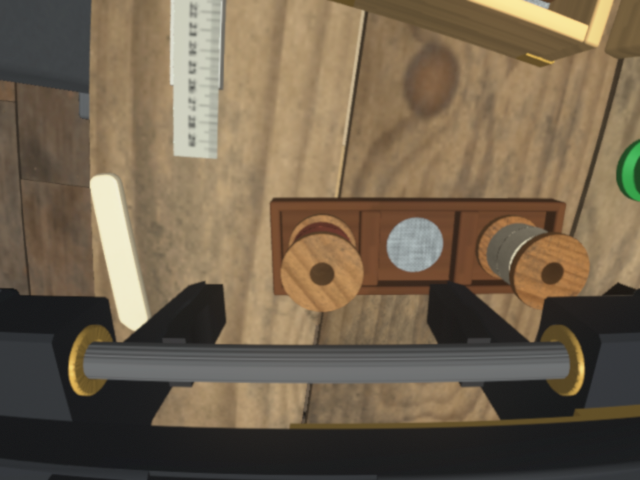

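The wrist view shows the red spool's top flange at (322,272), centred between the fingers, with white at (550,270).

```bash
python3 -c "
from h import *
c=load('wrist'); print(p2w(c,[[322,273],[550,271]],57), w2p(c,[[454.3,-214,57]]))"
```

```text
[[ 455.06357907 -214.50887636   57.        ]
 [ 571.83496134 -198.0458999    57.        ]] [[320.62405029 271.86395659]]
```

Emit:
servo_tool:
  motion:
    - [[0, -0.3, 0.3, -2.4, 0], [0, 0, 0, -1.2, 0], [0, 0, 0, 0, 0], [0, 0, 0, 0, 0]]

```text
time: 2.15
tool_pos: [459.1, -216.3, 54.7]
ee_rot: [0.657, 0.754, 0.001, 0.01]
force: [-0.7, 0.6, -0.5]
gripper_width: 88.1
```

Emit:
servo_tool:
  motion:
    - [[0, -0.4, 0.2, -0.8, 0], [0, 0, 0, 0, 0], [0, 0, 0, 0, 0]]

```text
time: 2.45
tool_pos: [456.2, -214.9, 48.1]
ee_rot: [0.657, 0.754, 0.001, 0.012]
force: [0.2, 0.3, -0.1]
gripper_width: 88.1
```

```bash
python3 st.py
```

```text
pos [ 456.2 -214.9   48.1] yaw 0.137 z [ 0.019 -0.013 -1.   ] w 88.1 F [ 0.2  0.3 -0.1] t 2.45 j [ 0.59  0.61 -0.3   2.04  0.36  0.52  0.16]
```

Emit:
servo_tool:
  motion:
    - [[255, 0, 0, 0, 0], [255, 0, 0, 0, 0], [255, 0, 0, 0, 0], [255, 0, 0, 0, 0], [255, 0, 0, 0, 0], [255, 0, 0, 0, 0]]

```text
time: 3.05
tool_pos: [456.4, -215.0, 48.5]
ee_rot: [0.657, 0.754, 0.001, 0.012]
force: [-0.3, -0.4, 0.7]
gripper_width: 42.2
```

Emit:
servo_tool:
  motion:
    - [[255, 0, 0, 3.5, 0], [255, 0, 0, 1, 0], [255, 0.5, -3.5, 0, 0], [255, 0.5, -3.5, 0, 0], [255, 0, 0, 0, 0], [255, 0, 0, -2, 0], [255, 0, 0, 0, 0], [255, 0, 0, 0, 0]]

```text
time: 3.85
tool_pos: [465.4, -285.6, 73.6]
ee_rot: [0.657, 0.754, 0.001, 0.01]
force: [-0.5, -0.1, -0.9]
gripper_width: 40.4
```

```bash
python3 st.py
```

```text
pos [ 465.4 -285.6   73.6] yaw 0.138 z [ 0.018 -0.012 -1.   ] w 40.4 F [-0.5 -0.1 -0.9] t 3.85 j [ 0.72  0.62 -0.33  1.92  0.33  0.63  0.32]
```

Emit:
servo_tool:
  motion:
    - [[255, 0, -0.5, -2.2, 0], [255, 0, 0, 0, 0], [255, 0, 0, -0.4, 0], [255, 0, 0, 0, 0], [255, 0, 0, -0.3, 0], [255, 0, 0, 0, 0]]

```text
time: 4.45
tool_pos: [467.4, -288.3, 47.6]
ee_rot: [0.655, 0.755, 0.002, 0.012]
force: [-0.2, -0.6, -0.9]
gripper_width: 40.4
```

```bash
python3 st.py; python3 -c "
from h import *
c=grab('scene'); u,v=w2p(c,[[465,-290,30]])[0].astype(int);print(u,v)
save(cv2.resize(c['image'][v-90:v+60,u-120:u+80],(800,600),interpolation=cv2.INTER_CUBIC),'s1')"
```

```text
pos [ 467.4 -288.3   47.6] yaw 0.142 z [ 0.021 -0.012 -1.   ] w 40.4 F [-0.2 -0.6 -0.9] t 4.45 j [ 0.71  0.66 -0.31  1.92  0.35  0.58  0.31]
476 213
```

View pics/s1.png

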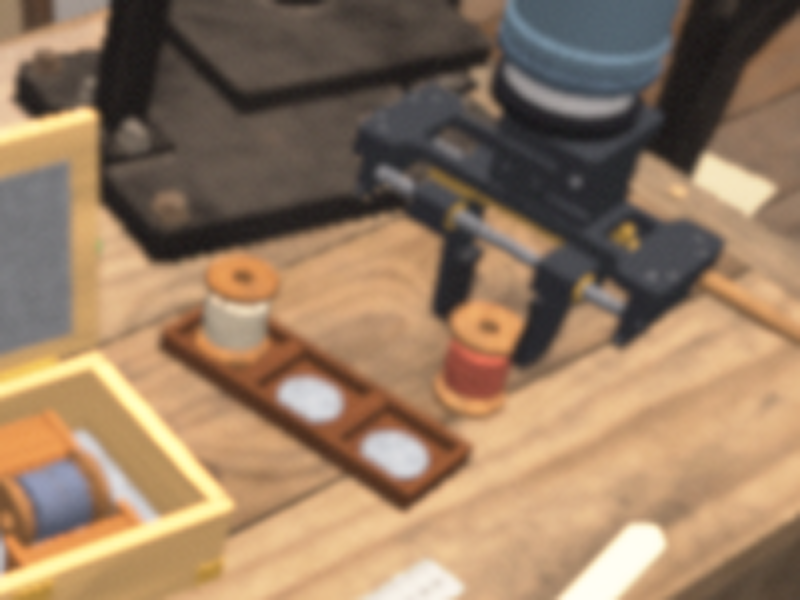

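The red spool is in the grip at (475,360), a few mm off-centre and slightly leaning toward -y, which is the way I want it to tip. White and blue are untouched. Next: lower it to the bench and drag.

Emit:
servo_tool:
  motion:
    - [[255, 0, 0, -0.5, 0], [255, 0, 0, 0, 0], [255, 0.1, -0.8, -0.2, 0], [255, 0.1, -0.8, 0, 0], [255, 0.1, -0.8, 0, 0], [255, 0, 0, 0, 0]]

```text
time: 5.1
tool_pos: [473.1, -309.9, 45.5]
ee_rot: [0.654, 0.756, 0.003, 0.012]
force: [0.6, -1.2, -1.3]
gripper_width: 40.3
```

```bash
python3 st.py; python3 -c "
from h import *
c=grab('scene'); u,v=w2p(c,[[468,-300,30]])[0].astype(int);print(u,v)
save(cv2.resize(c['image'][v-50:v+40,u-60:u+60],(800,600),interpolation=cv2.INTER_CUBIC),'s2')"
```

```text
pos [ 473.1 -309.9   45.5] yaw 0.145 z [ 0.023 -0.011 -1.   ] w 40.3 F [ 0.6 -1.2 -1.3] t 5.1 j [ 0.74  0.69 -0.31  1.88  0.35  0.6   0.35]
478 211
```

View pics/s2.png

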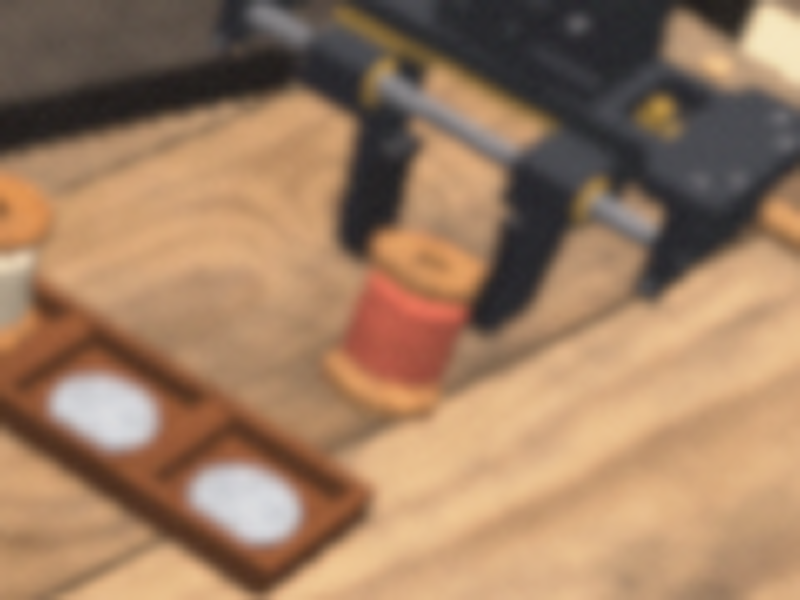

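The spool is pivoting in the pads: foot at (385,385), top at (425,260), leaning about 20°. I'll follow the arc.

Emit:
servo_tool:
  motion:
    - [[255, 0.1, -0.8, -0.1, 0], [255, 0.1, -0.8, -0.3, 0], [255, 0.1, -0.9, -0.5, 0], [255, 0.1, -0.8, -0.6, 0], [255, 0, -0.7, -0.7, 0], [255, 0, 0, 0, 0]]

```text
time: 5.75
tool_pos: [478.6, -353.4, 27.5]
ee_rot: [0.654, 0.757, 0.002, 0.015]
force: [-1.5, -0.3, 2.8]
gripper_width: 40.7
```

```bash
python3 st.py; python3 -c "
from h import *
c=grab('scene'); u,v=w2p(c,[[475,-340,25]])[0].astype(int);print(u,v)
save(cv2.resize(c['image'][v-50:v+40,u-60:u+60],(800,600),interpolation=cv2.INTER_CUBIC),'s3')"
```

```text
pos [ 478.6 -353.4   27.5] yaw 0.146 z [ 0.024 -0.017 -1.   ] w 40.7 F [-1.5 -0.3  2.8] t 5.75 j [ 0.78  0.75 -0.3   1.81  0.36  0.61  0.41]
487 205
```

View pics/s3.png

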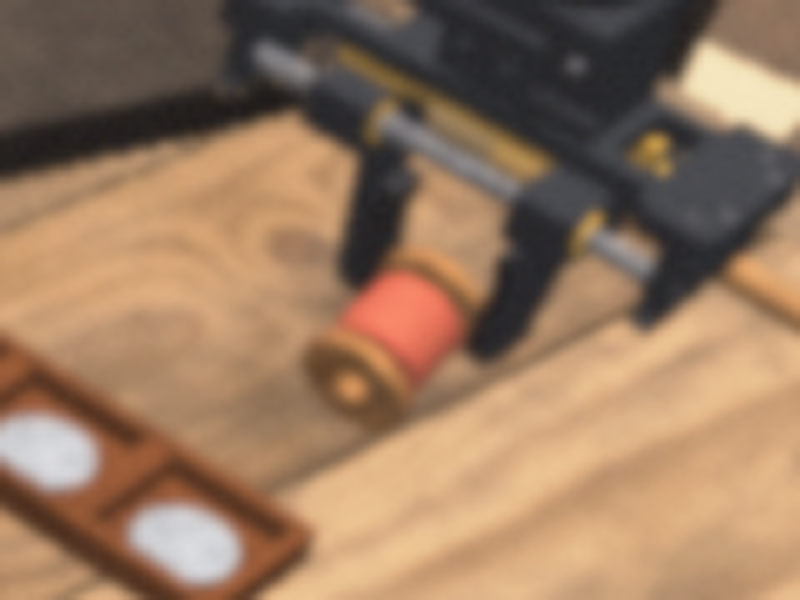

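Tilted to about 65–70°, foot flange at (350,385). I'll press it flat, then release gently.

Emit:
servo_tool:
  motion:
    - [[255, 0, -0.5, -0.6, 0], [255, 0, -0.2, -0.6, 0], [255, 0, 0, 0, 0], [115, 0, 0, 0, 0], [115, 0, 0, 0, 0], [115, 0, 0, 0, 0], [115, 0, 0, 0, 0], [100, 0, 0, 0, 0]]

```text
time: 6.6
tool_pos: [478.6, -357.5, 14.6]
ee_rot: [0.652, 0.758, 0.002, 0.013]
force: [0.4, 0.2, 0.4]
gripper_width: 52.9
```

```bash
python3 st.py
```

```text
pos [ 478.6 -357.5   14.6] yaw 0.149 z [ 0.023 -0.014 -1.   ] w 52.9 F [0.4 0.2 0.4] t 6.6 j [ 0.78  0.77 -0.3   1.8   0.37  0.59  0.41]
```

Emit:
servo_tool:
  motion:
    - [[0, 0, 0, 0, 0], [0, 0, 0, 0, 0], [0, 0, 0, 0, 0], [0, 0, 0, 2, 0], [0, 0, 0, 4, 0], [0, 0, 0, 4, -0.15], [0, 0, 0.5, 0, -0.15], [0, 0, 0.5, 0, -0.15]]

```text
time: 7.4
tool_pos: [477.2, -347.4, 117.7]
ee_rot: [0.807, 0.591, 0.001, 0.012]
force: [0.1, -0.5, -1.0]
gripper_width: 87.8
```

Emit:
servo_tool:
  motion:
    - [[0, 0, 0.2, 0, -0.15], [0, 0, 0.2, 0, -0.15], [0, 0, 0.2, 0, -0.15], [0, 0, 0.2, 0, -0.15], [0, 0, 0.2, 0, -0.15], [0, 0, 0, 0, -0.15], [0, 0, 0, 0, -0.15], [0, 0, 0, 0, 0]]

```text
time: 8.2
tool_pos: [478.4, -335.7, 119.7]
ee_rot: [0.994, 0.107, -0.005, 0.013]
force: [-0.9, 0.2, 0.2]
gripper_width: 87.8
```

```bash
python3 st.py; python3 -c "
from h import *
c=grab('wrist'); save(c['image'],'w2')
c=grab('top'); print(w2p(c,[[475,-335,21]]))"
```

```text
pos [ 478.4 -335.7  119.7] yaw -1.357 z [-0.007 -0.026 -1.   ] w 87.8 F [-0.9  0.2  0.2] t 8.2 j [ 0.5   0.57  0.03  1.81  0.01  0.75 -0.84]
[[506.97699589 269.6463569 ]]
```

View pics/w2.png

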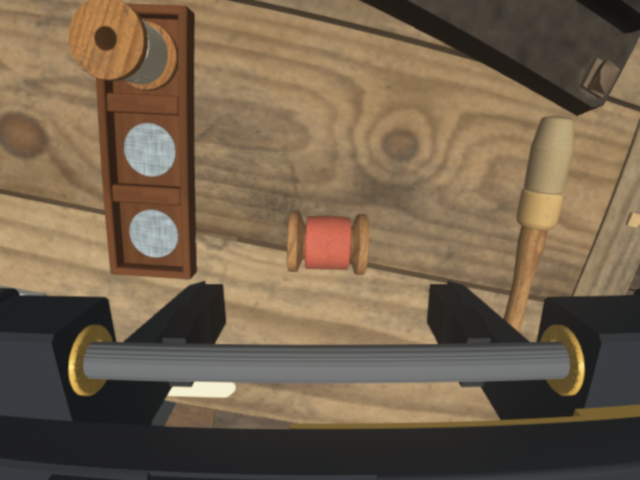

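The red spool now lies on its side, centre at (328,243) in the wrist view, between flanges at u=290 and 367.

```bash
python3 -c "
from h import *
c=load('wrist'); im=c['image'].astype(int)
m=((im[...,0]>1.8*im[...,1])&(im[...,0]>110)&(im[...,2]<1.3*im[...,1]+30)).astype(np.uint8); m[:200]=0;m[290:]=0
m=cv2.morphologyEx(m,cv2.MORPH_OPEN,np.ones((5,5)))
cn=max(cv2.findContours(m,0,2)[0],key=cv2.contourArea); print(cv2.minAreaRect(cn),cv2.boundingRect(cn))
a=p2w(c,[[290,243],[367,243.5],[328.5,243]],21); print(a, np.linalg.norm(a[0]-a[1]), np.arctan2(*(a[1]-a[0])[[1,0]]))
c=load('top'); im=c['image'].astype(int); h=cv2.cvtColor(c['image'],40)
sub=c['image'][240:300,470:545]
hs=cv2.cvtColor(sub,cv2.COLOR_RGB2HSV); mm=((hs[...,1]>130)&((hs[...,0]<8)|(hs[...,0]>172)));ys,xs=np.nonzero(mm);print(len(xs)); 
print(p2w(c,[[xs.mean()+470,ys.mean()+240]],25) if len(xs) else 0)"
```

```text
((327.5, 242.0), (50.0, 45.0), 90.0) (305, 217, 46, 51)
[[ 471.78575216 -314.82238415   21.        ]
 [ 482.31805978 -367.02754922   21.        ]
 [ 477.21360943 -340.80824084   21.        ]] 53.25700670809052 -1.3717201963043657
0
0
```

Emit:
servo_tool:
  motion:
    - [[0, -0.1, -0.5, -4, -0.01], [0, 0, 0, -4, 0], [0, 0, 0, -1, 0], [0, 0, 0, 0, 0], [0, 0, 0, 0, 0]]

```text
time: 8.8
tool_pos: [479.0, -342.3, 30.1]
ee_rot: [0.994, 0.11, -0.002, 0.014]
force: [0.1, 0.3, 0.2]
gripper_width: 88.0
```

```bash
python3 st.py
```

```text
pos [ 479.  -342.3   30.1] yaw -1.349 z [-0.001 -0.027 -1.   ] w 88.0 F [0.1 0.3 0.2] t 8.8 j [ 0.51  0.72  0.02  1.83  0.02  0.58 -0.83]
```

Emit:
servo_tool:
  motion:
    - [[0, -0.2, 0.1, -1.2, -0.02], [0, 0, 0, -0.9, 0], [0, 0, 0, 0, 0], [0, -0.1, 0, 0, 0], [0, 0, 0, 0, 0]]

```text
time: 9.3
tool_pos: [478.2, -342.7, 11.5]
ee_rot: [0.995, 0.1, 0.0, 0.015]
force: [0.2, -0.5, 0.2]
gripper_width: 88.4
```

```bash
python3 st.py
```

```text
pos [ 478.2 -342.7   11.5] yaw -1.37 z [ 0.004 -0.031 -1.   ] w 88.4 F [ 0.2 -0.5  0.2] t 9.3 j [ 0.51  0.75  0.03  1.84  0.01  0.54 -0.85]
```

Emit:
servo_tool:
  motion:
    - [[0, -0.1, 0, -0.3, 0], [0, 0, 0, 0, 0], [255, 0, 0, 0, 0], [255, 0, 0, 0, 0], [255, 0, 0, 0, 0], [255, 0, 0, 0, 0], [255, 0, 0, 0, 0], [255, 0, 0, 0, 0]]

```text
time: 10.1
tool_pos: [477.6, -342.9, 9.0]
ee_rot: [0.995, 0.1, 0.001, 0.016]
force: [-0.6, -0.4, 0.0]
gripper_width: 51.7
```

```bash
python3 st.py
```

```text
pos [ 477.6 -342.9    9. ] yaw -1.37 z [ 0.005 -0.031 -1.   ] w 51.7 F [-0.6 -0.4  0. ] t 10.1 j [ 0.51  0.75  0.03  1.84  0.01  0.53 -0.85]
```

Emit:
servo_tool:
  motion:
    - [[255, 0, 0, 2, 0], [255, 0, 0, 4.5, 0], [255, 0, 0, 3.5, 0], [255, 0.4, 3, 0, -0.04], [255, 0.5, 4.2, 0, -0.04], [255, 0.5, 4.2, 0, -0.04], [255, 0.5, 4.2, 0, -0.04], [255, 0.5, 4.2, 0, -0.04]]

```text
time: 10.9
tool_pos: [499.2, -146.8, 113.3]
ee_rot: [1.0, -0.01, -0.0, 0.017]
force: [0.9, 0.1, -0.8]
gripper_width: 51.7
```

```bash
python3 st.py
```

```text
pos [ 499.2 -146.8  113.3] yaw -1.591 z [-0.    -0.035 -0.999] w 51.7 F [ 0.9  0.1 -0.8] t 10.9 j [ 0.11  0.5   0.09  1.98 -0.01  0.66 -1.39]
```

Emit:
servo_tool:
  motion:
    - [[255, 0.4, 4.2, 0, -0.03], [255, 0.4, 4.2, 0, -0.03], [255, 0.4, 4.2, 0, -0.02], [255, 0.4, 4, 0, 0], [255, 0.3, 3, 0, 0], [255, 0, 1, 0, 0], [255, 0, 0, 0, 0], [255, 0, 0, 0, 0]]

```text
time: 11.7
tool_pos: [517.7, 73.9, 113.6]
ee_rot: [0.999, -0.048, 0.0, 0.016]
force: [0.3, -0.5, -1.1]
gripper_width: 51.4
```

```bash
python3 st.py
```

```text
pos [517.7  73.9 113.6] yaw -1.667 z [-0.001 -0.033 -0.999] w 51.4 F [ 0.3 -0.5 -1.1] t 11.7 j [-0.32  0.51  0.09  1.97 -0.02  0.68 -1.89]
```

Emit:
servo_tool:
  motion:
    - [[255, 0.3, 0.3, -2.5, -0.027], [255, 0, 0, -2, 0], [255, 0, 0, -0.5, 0], [255, 0, 0, 0, 0], [255, 0, 0, 0, 0]]

```text
time: 12.2
tool_pos: [521.8, 66.8, 63.7]
ee_rot: [0.998, -0.068, 0.001, 0.018]
force: [1.1, -0.6, -1.4]
gripper_width: 51.6
```

```bash
python3 st.py; python3 -c "
from h import *
c=grab('wrist'); im=c['image'].copy()
import fit
P=fit.place([514.6,31,-.124],np.r_[fit.rect(130,228,54),fit.rect(114,212,54),np.array([[0,47,32],[-17,77,32],[17,77,32],[-17,17,32],[17,17,32]])])
for u,v in w2p(c,P): cv2.circle(im,(int(u),int(v)),3,(255,0,255),-1) if abs(u)<2000 and abs(v)<2000 else 0
save(im,'w3')"
```

```text
pos [521.8  66.8  63.7] yaw -1.707 z [-0.001 -0.037 -0.999] w 51.6 F [ 1.1 -0.6 -1.4] t 12.2 j [-0.31  0.6   0.1   1.97 -0.04  0.58 -1.91]
```

View pics/w3.png

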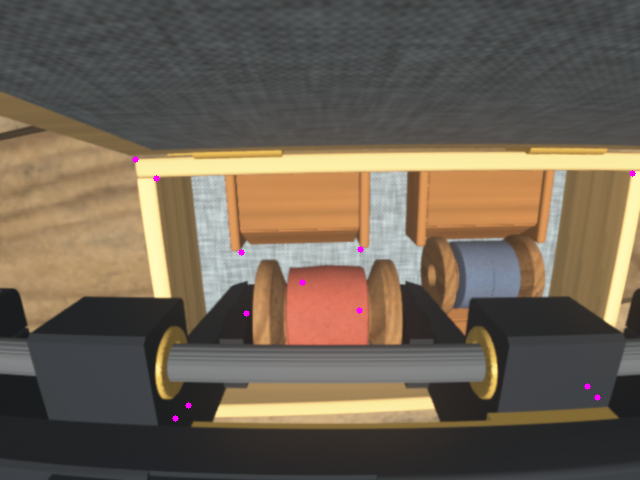

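The projected box corners fall on the picture's corners at (135,159) and (632,174), so the box pose holds. The TCP has drifted 10 mm in -y, so I'll correct that before lowering.

Emit:
servo_tool:
  motion:
    - [[255, -0.1, 1.0, 0, 0.01], [255, 0, 0, 0, 0], [255, 0, 0, -0.8, 0], [255, 0, 0, 0, 0], [255, 0, 0, 0, 0]]

```text
time: 12.75
tool_pos: [522.2, 78.3, 57.3]
ee_rot: [0.998, -0.062, 0.003, 0.018]
force: [-0.8, -0.1, -1.4]
gripper_width: 51.8
```

```bash
python3 st.py
```

```text
pos [522.2  78.3  57.3] yaw -1.696 z [ 0.003 -0.035 -0.999] w 51.8 F [-0.8 -0.1 -1.4] t 12.75 j [-0.33  0.61  0.09  1.97 -0.03  0.57 -1.92]
```

Emit:
servo_tool:
  motion:
    - [[255, -0.2, -0.1, -1, 0], [255, 0, 0, 0, 0], [255, 0, 0, -0.6, 0], [255, 0, 0, 0, 0]]

```text
time: 13.15
tool_pos: [519.6, 76.9, 39.6]
ee_rot: [0.998, -0.063, 0.002, 0.018]
force: [0.1, 0.4, -1.2]
gripper_width: 51.7
```

```bash
python3 st.py
```

```text
pos [519.6  76.9  39.6] yaw -1.696 z [ 0.002 -0.036 -0.999] w 51.7 F [ 0.1  0.4 -1.2] t 13.15 j [-0.32  0.64  0.09  1.98 -0.04  0.53 -1.92]
```

Emit:
servo_tool:
  motion:
    - [[255, 0.1, 0, -0.8, 0], [255, 0, 0, 0, 0], [255, 0, 0, -0.8, 0], [255, 0, 0, 0, 0]]

```text
time: 13.55
tool_pos: [520.8, 76.8, 22.0]
ee_rot: [0.998, -0.063, 0.002, 0.018]
force: [-0.3, 0.0, -1.3]
gripper_width: 51.7
```

```bash
python3 st.py
```

```text
pos [520.8  76.8  22. ] yaw -1.696 z [ 0.002 -0.036 -0.999] w 51.7 F [-0.3  0.  -1.3] t 13.55 j [-0.32  0.68  0.09  1.98 -0.04  0.5  -1.92]
```

Emit:
servo_tool:
  motion:
    - [[255, 0, 0, -0.4, 0], [255, 0, 0, 0, 0], [255, 0, 0, -0.2, 0], [255, 0, 0, 0, 0]]

```text
time: 13.95
tool_pos: [519.7, 76.9, 15.5]
ee_rot: [0.998, -0.062, 0.001, 0.018]
force: [-0.5, 0.8, -1.2]
gripper_width: 51.6
```

```bash
python3 st.py
```

```text
pos [519.7  76.9  15.5] yaw -1.696 z [ 0.    -0.036 -0.999] w 51.6 F [-0.5  0.8 -1.2] t 13.95 j [-0.32  0.69  0.08  1.98 -0.04  0.48 -1.92]
```

Emit:
servo_tool:
  motion:
    - [[255, 0, 0, -0.1, 0], [64, 0, 0, 0, 0], [64, 0, 0, 0, 0], [64, 0, 0, 0, 0], [64, 0, 0, 0, 0]]

```text
time: 14.45
tool_pos: [521.4, 77.0, 15.4]
ee_rot: [0.998, -0.063, 0.003, 0.018]
force: [-0.4, -0.3, 0.3]
gripper_width: 66.1
```

Emit:
servo_tool:
  motion:
    - [[64, 0, 0, 1.5, 0], [64, 0, 0, 3, 0], [64, 0, 0, 4.5, 0], [64, 0, 0, 4.5, 0], [64, -1, -1, 2, 0], [64, 0, 0, 0, 0]]

```text
time: 15.05
tool_pos: [510.4, 66.3, 180.2]
ee_rot: [0.998, -0.063, 0.004, 0.017]
force: [-0.2, 0.6, 0.3]
gripper_width: 65.9
```

```bash
python3 st.py; python3 -c "
from h import *
import fit
c=grab('wrist'); im=c['image'].copy()
b=[514.6,31,-.124]
P=fit.place(b,np.array([[0,21,27.],[0,47,27],[0,73,27],[0,-73,27],[0,-21,27]]))
for u,v in w2p(c,P): cv2.circle(im,(int(u),int(v)),2,(255,0,255),-1)
s=grab('scene'); js=s['image'].copy()
for u,v in w2p(s,P): cv2.circle(js,(int(u),int(v)),1,(255,0,255),-1)
out=np.zeros((600,800,3),np.uint8); out[:300,:400]=cv2.resize(im,(400,300)); out[300:,:]=cv2.resize(js[225:305,275:275+213],(800,300),interpolation=2)
w=im[240:440,180:446] ; out[:300,400:]=cv2.resize(w,(400,300))
save(out,'w4')"
```

```text
pos [510.4  66.3 180.2] yaw -1.696 z [ 0.005 -0.035 -0.999] w 65.9 F [-0.2  0.6  0.3] t 15.05 j [-0.34  0.39  0.12  1.95 -0.01  0.81 -1.91]
```

View pics/w4.png

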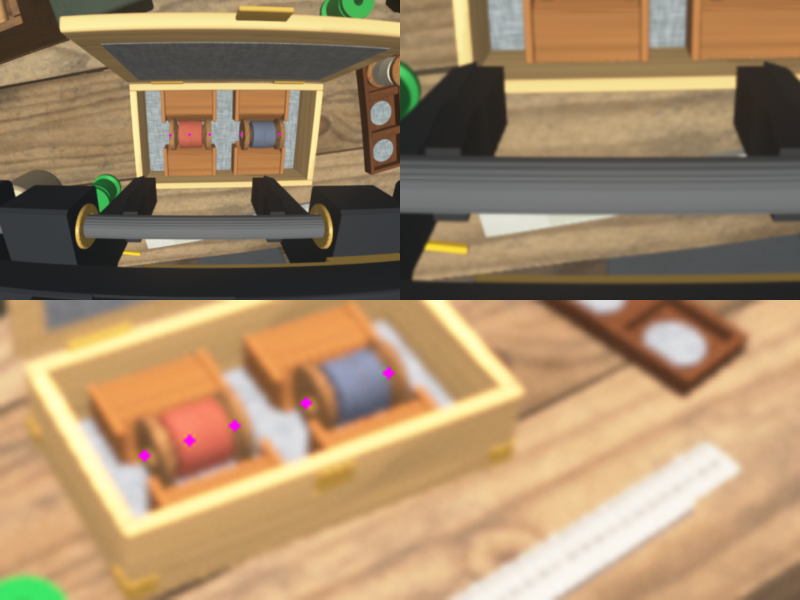

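Red lies in its bed like blue, flanges at (172,134) and (209,134) in the wrist inset, with the predicted points on it. I'll measure its centre numerically and work out the lid geometry.

```bash
python3 -c "
from h import *
import fit
b=[514.6,31,-.124]
for n in('wrist','scene'):
    c=load(n); hs=cv2.cvtColor(c['image'],cv2.COLOR_RGB2HSV)
    for nm,y in(('red',47),('blue',-47)):
        P=w2p(c,fit.place(b,np.array([[0,y,27.]])))[0]; u,v=P.astype(int); r=30 if n=='wrist' else 18
        s=hs[v-r:v+r,u-r:u+r].astype(int)
        m=(s[...,1]>125)&((s[...,0]<7)|(s[...,0]>172)) if nm=='red' else (s[...,0]>105)&(s[...,0]<135)&(s[...,1]>60)
        ys,xs=np.nonzero(m); q=[xs.mean()+u-r,ys.mean()+v-r]
        print(n,nm,len(xs),p2w(c,[q],32)[0].round(1),'expect',fit.place(b,np.array([[0,y,27.]])).round(1))
for q in(1.9,1.6,1.2,.9,.5,0):
    h=lambda r,n:fit.place(b,np.array([[65-r*np.cos(q)+0*n+n*np.sin(q)*1.0,0,54+r*np.sin(q)+n*np.cos(q)]])).round(0)[0]
    print(q,'edge in',h(136,0),'edge out',h(136,10),'r110 out',h(110,10))
c=load('wrist'); print('tab px lid 1.9 edge mid',w2p(c,fit.place(b,np.array([[65-141*np.cos(1.9)+5*np.sin(1.9),0,54+141*np.sin(1.9)+5*np.cos(1.9)]]))))"
```

```text
wrist red 1500 [523.2  76.7  32. ] expect [[520.4  77.6  27. ]]
wrist blue 0 [nan nan nan] expect [[508.8 -15.6  27. ]]
scene red 219 [517.3  75.5  32. ] expect [[520.4  77.6  27. ]]
scene blue 0 [nan nan nan] expect [[508.8 -15.6  27. ]]
1.9 edge in [623.  18. 183.] edge out [632.  16. 179.] r110 out [624.  17. 155.]
1.6 edge in [583.  22. 190.] edge out [593.  21. 190.] r110 out [592.  21. 164.]
1.2 edge in [530.  29. 181.] edge out [539.  28. 184.] r110 out [549.  27. 160.]
0.9 edge in [495.  33. 161.] edge out [503.  32. 167.] r110 out [519.  30. 146.]
0.5 edge in [461.  38. 119.] edge out [465.  37. 128.] r110 out [488.  34. 116.]
0 edge in [444.  40.  54.] edge out [444.  40.  64.] r110 out [470.  37.  64.]
tab px lid 1.9 edge mid [[422.38478608 -19.81903892]]<string>:11: RuntimeWarning: Mean of empty slice.
  ret = ret.dtype.type(ret / rcount)
```

```bash
python3 -c "
from h import *
import fit
b=[514.6,31,-.124]
c=load('wrist');T=fit.T
for q in(1.9,1.8,1.7,1.6,1.5,1.4,1.3):
    X=fit.place(b,np.array([[65-141*np.cos(q)+5*np.sin(q),0,54+141*np.sin(q)+5*np.cos(q)]]));print(q,X.round(0),w2p(c,X).round(0),w2p(T,X).round(0), w2p(fit.S,X).round(0))
print(fit.tc([297,67]),fit.sc([230,40]))"
```

```text
1.9 [[629.  17. 186.]] [[422. -20.]] [[345. 174.]] [[323. 159.]]
1.8 [[616.  18. 190.]] [[425.  16.]] [[344. 181.]] [[326. 161.]]
1.7 [[602.  20. 193.]] [[426.  56.]] [[343. 189.]] [[329. 163.]]
1.6 [[588.  22. 195.]] [[425.  98.]] [[342. 197.]] [[333. 166.]]
1.5 [[574.  24. 195.]] [[423. 140.]] [[340. 205.]] [[336. 170.]]
1.4 [[560.  25. 194.]] [[420. 180.]] [[339. 214.]] [[339. 174.]]
1.3 [[546.  27. 191.]] [[416. 216.]] [[338. 222.]] [[343. 180.]]
[342.5925     182.22849906] [326.51986233 160.39388889]
```

Red measures within about 2 mm of the bed centre, seated. The lid is at about 1.78 rad, with its outer face near x=617, z=187. With the fingers closed I'll go over it, down behind it, and pull.

Emit:
servo_tool:
  motion:
    - [[255, 0, 0, 4.5, 0], [255, 0, 0, 2, 0], [255, 4, -1.5, 0, 0], [255, 4, -1.5, 0, 0], [255, 4, -1.5, 0, 0], [255, 2.5, -0.8, 0, 0], [255, 0, 0, 0, 0], [255, 0, 0, 0, 0]]

```text
time: 15.95
tool_pos: [654.6, 17.3, 231.5]
ee_rot: [0.998, -0.058, -0.008, 0.019]
force: [0.3, -0.2, -0.4]
gripper_width: 4.6
```

```bash
python3 st.py
```

```text
pos [654.6  17.3 231.5] yaw -1.686 z [-0.018 -0.036 -0.999] w 4.6 F [ 0.3 -0.2 -0.4] t 15.95 j [-0.21  0.57  0.15  1.52 -0.05  1.08 -1.75]
```

Now descend behind the lid (finger near side about 645, lid at 617).

Emit:
servo_tool:
  motion:
    - [[255, 0.6, -0.2, -3, 0], [255, 0, 0, -3.5, 0], [255, 0, 0, -0.5, 0], [255, 0, 0, 0, 0], [255, -2, 0.2, 0, 0], [255, -2, 0.2, 0, 0], [255, 0, 0, 0, 0]]

```text
time: 16.65
tool_pos: [617.0, 24.4, 161.7]
ee_rot: [0.998, -0.055, -0.008, 0.017]
force: [-0.1, -0.1, 0.6]
gripper_width: 0.3
```

```bash
python3 st.py
```

```text
pos [617.   24.4 161.7] yaw -1.681 z [-0.018 -0.034 -0.999] w 0.3 F [-0.1 -0.1  0.6] t 16.65 j [-0.23  0.58  0.14  1.68 -0.06  0.91 -1.76]
```

Emit:
servo_tool:
  motion:
    - [[255, -1.5, 0.2, 0, 0], [255, -1.5, 0.2, 0, 0], [255, -1.5, 0.2, 0, 0], [255, -1.5, 0.2, 0, 0], [255, 0, 0, 0, 0]]

```text
time: 17.15
tool_pos: [564.9, 32.7, 170.2]
ee_rot: [0.998, -0.055, 0.002, 0.016]
force: [-0.3, 0.4, 0.5]
gripper_width: 0.5
```

```bash
python3 st.py
```

```text
pos [564.9  32.7 170.2] yaw -1.681 z [ 0.002 -0.033 -0.999] w 0.5 F [-0.3  0.4  0.5] t 17.15 j [-0.26  0.48  0.14  1.83 -0.04  0.84 -1.79]
```

Emit:
servo_tool:
  motion:
    - [[255, -1.6, 0.2, -0.8, 0], [255, -1.5, 0.2, -0.8, 0], [255, -1.3, 0.1, -0.9, 0], [255, -1.2, 0.1, -0.9, 0], [255, 0, 0, 0, 0]]

```text
time: 17.65
tool_pos: [518.6, 39.4, 142.3]
ee_rot: [0.998, -0.055, 0.01, 0.015]
force: [1.2, -0.4, 0.9]
gripper_width: 0.4
```

```bash
python3 st.py
```

```text
pos [518.6  39.4 142.3] yaw -1.682 z [ 0.019 -0.031 -0.999] w 0.4 F [ 1.2 -0.4  0.9] t 17.65 j [-0.29  0.45  0.13  1.98 -0.04  0.71 -1.83]
```

Emit:
servo_tool:
  motion:
    - [[255, -1.5, 0, -1.2, 0], [255, -1.3, 0, -1.5, 0], [255, -0.8, 0, -1.5, 0], [255, -0.6, 0, -1.5, 0], [255, 0, 0, 0, 0]]

```text
time: 18.15
tool_pos: [487.2, 41.1, 89.2]
ee_rot: [0.998, -0.055, 0.017, 0.013]
force: [-0.3, -0.8, -0.5]
gripper_width: 0.5
```

```bash
python3 st.py
```

```text
pos [487.2  41.1  89.2] yaw -1.682 z [ 0.033 -0.028 -0.999] w 0.5 F [-0.3 -0.8 -0.5] t 18.15 j [-0.3   0.49  0.12  2.09 -0.04  0.53 -1.84]
```

Emit:
servo_tool:
  motion:
    - [[255, -0.8, 0, -1, 0], [255, -0.4, 0, -0.8, 0], [255, 0, 0, -0.5, 0], [255, 0, 0, 0, 0]]

```text
time: 18.55
tool_pos: [481.9, 41.5, 68.5]
ee_rot: [0.998, -0.056, 0.021, 0.012]
force: [-0.9, 0.7, -0.3]
gripper_width: 0.4
```

```bash
python3 st.py
```

```text
pos [481.9  41.5  68.5] yaw -1.683 z [ 0.041 -0.027 -0.999] w 0.4 F [-0.9  0.7 -0.3] t 18.55 j [-0.29  0.52  0.11  2.12 -0.05  0.47 -1.84]
```

Emit:
servo_tool:
  motion:
    - [[255, 0, 0, -0.4, 0], [255, 0, 0, -0.4, 0], [255, 0, 0, -0.3, 0], [255, 0, 0, -0.3, 0]]

```text
time: 18.95
tool_pos: [483.1, 41.6, 64.1]
ee_rot: [0.998, -0.057, 0.02, 0.012]
force: [-13.6, -1.4, 46.6]
gripper_width: 0.5
```

```bash
python3 st.py
```

```text
pos [483.1  41.6  64.1] yaw -1.685 z [ 0.039 -0.025 -0.999] w 0.5 F [-13.6  -1.4  46.6] t 18.95 j [-0.29  0.54  0.11  2.11 -0.05  0.46 -1.84]
```

The tip stops at z=64.1, the height of a shut lid's top face, with a firm reaction (47 N at the fingertips). Retreating.

Emit:
servo_tool:
  motion:
    - [[255, 0, 0, 2, 0], [255, 0, 0, 4, 0], [255, 0, -2, 4, 0], [255, -1, -4, 2, 0], [255, -1, -4.5, 0, 0], [255, -1, -4.5, 0, 0], [255, -1, -4.5, 0, 0], [255, 0, 0, 0, 0]]

```text
time: 19.75
tool_pos: [445.8, -159.3, 194.1]
ee_rot: [0.998, -0.054, 0.027, 0.012]
force: [-0.1, 0.5, 0.1]
gripper_width: 0.7
```

```bash
python3 st.py; python3 -c "
from h import *
import fit
c=grab('scene'); im=c['image'].copy(); b=[514.6,31,-.124]
P=fit.place(b,np.r_[fit.rect(142,228,64)-[0,0,0],[[-71,0,59]]])
for u,v in w2p(c,P): print(u,v)
save(cv2.resize(im[150:310,250:480],(800,556),interpolation=2),'s5')
t=grab('top'); print('white moved px check'); 
a=cv2.cvtColor(t['image'],7).astype(int)[205:235,432:465]; b0=cv2.cvtColor(fit.T['image'],7).astype(int)[205:235,432:465] if 0 else 0
"
```

```text
pos [ 445.8 -159.3  194.1] yaw -1.68 z [ 0.052 -0.026 -0.998] w 0.7 F [-0.1  0.5  0.1] t 19.75 j [ 0.05  0.27  0.22  2.09 -0.07  0.73 -1.37]
309.56117814246846 286.1534428655583
417.16754160574726 247.66812990776427
379.4213790369892 205.61948359998976
279.935819718109 236.33862663723104
365.7668469708602 267.90212572349986
white moved px check
```

View pics/s5.png

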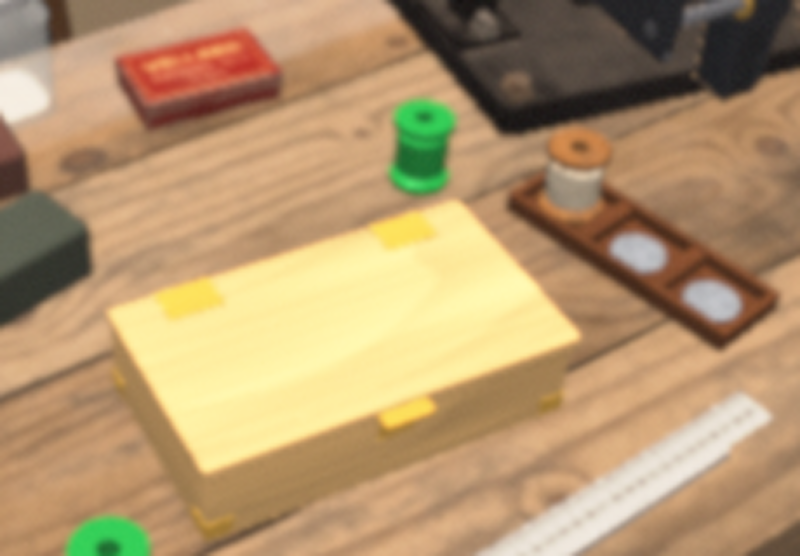

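The lid is shut: its front-left corner is at (309,286), where a shut lid is predicted to be. White stands in its cell at (578,175). Handing in.

```bash
python3 -c "
from station import robot
print(robot.finish_job())"
```

```text
the job is handed in; nothing more can be done
None
```

The red spool is lying in the empty bed and the lid is shut; I handed the job in after about 20 s of robot time. I lifted it out by its top flange and tipped it onto its side on the free bench. Then I regripped it by its two ends, lowered it into the bed, and pulled and pressed the lid down.

**Last checks**
- **Red spool:** it lay in the bed in line with the blue one. The wrist and scene cameras each put its middle about 3 mm from the bed centre, in opposite directions, and their average was about 2 mm off. I could not see it again after the lid closed.
- **Lid:** the fingertip stopped at z = 64.1 mm (64 mm expected when shut). The lid's front corner is within 1 px of where a shut lid should appear.
- **White spool:** it is upright in its cell.
- **Robot:** the arm is clear of everything.

**Weak points**
- **Peak force:** the last push on the lid read 47 N at the wrist. That was through the fingertips, not the gripper's body, and is below the 120 N wrist limit. If the 40 N limit also counts fingertips, it was exceeded.
- **Grip and drift:** the first grip slipped about 6 mm off-centre. The tool also drifted up to 10 mm during some moves, which I corrected before placing.
- **Blue spool and glue pot:** the automatic check for the blue spool found no pixels, so I judged it by eye before closing the lid. I did not measure the glue pot again, but the arm never went near it.

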